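# Clamp a lacquer sample in the rubbing jig

## Robot

A 6-joint arm with a two-finger parallel gripper is mounted at the origin on a cart in front of the work surface, level with it; the furniture and walls round the work are solid. World frame = base frame: x ahead of the robot, y to its left, z up, the work surface at z = 0. Lengths are in mm, angles in rad, forces in N, time in s.
With the tool pointing down it reaches from about 275 to 750 mm from the base axis. Payload 10.2 kg.
Tool frame: the origin (TCP) lies between the finger pads; the fingertips stand 22 mm ahead of it and the grasp point (between the pads) lies 3 mm ahead of it (ctrl.nose_length is the distance from the TCP to the fingertips, in mm); z points along the fingers, y is the line along which they close (so a half turn about z gives the same grasp; the last joint's range is limited). The gripper opens to 85 mm and grips with 20 to 120 N. Pads are 22 mm wide; open, the fingers measure 114 mm over their backs; the gripper's body (76 mm by 85 mm) begins 54 mm behind the grasp point. The pads swing forward as they close: fully open they stand 13 mm farther back than shut.
Start: joints at [0.95, 0.313, 1.498, -0, 1.331, -0.223], TCP at [203.393, 484.007, 253.294] pointing down, gripper open.
Joint ranges: [-2.94, 2.94], [-0.97, 2.17], [0.19, 2.56], [-1.23, 4.37], [0.02, 3.11], [-2.88, 2.88]. Speed limits (rad/s): [2.39, 2.39, 3.01, 3.14, 3.14, 3.14].

## Interface

Orientations are given as a unit quaternion [w, x, y, z].
In Python, from rig import sense, imaging, ctrl gives the robot as it stands. The module is installed in compiled form; this text tells all that it offers.
- The arm moves only by the tool apply_moves, never from a script. Its argument "commands" is a list of rows, each a list of 5 numbers: the gripper command: -1 is fully open, 1 is shut, values between are in proportion, then the shift along the tool's x, y, z in mm, then the turn about the tool's z in degrees. A call has 1 to 20 rows; each row shifts and turns the commanded pose from where the row before left it, along the tool's axes as they then stand; what a row does not reach is not made up. A row lasts 1/8 s, in which the tool goes at most 62.5 mm and 10.7 degrees, less where a joint would pass 70% of its speed; a pose out of reach is approached as far as the arm can. A call is refused whole if a number of a shift passes 62.5 or a number of a turn 10.7, either way. A call with a gripper value outside its range is refused whole. The fingers move at their own pace and stop on an object; "newtons" is the grip in N (left out, the last holds). Time passes only in rows, so rows that do not move let the fingers close. It gives the time, the measured TCP pose, the force, the opening and the grip force at its end, in the units of the state.
- sense(): the state, without advancing time (a new reading comes with each control period).
- imaging.capture(name): name is "scene" or "top" or "wrist"; returns the picture (480x640x3 uint8, blue, green, red); there is no depth.
- imaging.calibration(name): a dict with "camera_matrix" (3x3 intrinsics, pixels), "world_to_cam" (4x4, takes a point from world to camera coordinates). Camera axes: x right, y up, looking along -z (the intrinsics and any distortion apply to the point x, -y, -z); pixel columns grow to the right and rows downward; lengths in mm; the calibration is good to about 2 mm. A picture is of the moment at which its call begins: read the wrist's pose just before it. calibration takes no time and is no camera call; for the wrist camera it gives the pose at the moment of the call.
- ctrl.finish_job(): hands the job in; it is judged then, once.
The state is a dict: "time_s": time; "joints": joint angles; "dq": joint speeds; "tau": joint torques, N m; "eef_pos": TCP position; "ee_rot": TCP orientation; "force": force on the tool from outside, world axes, zero at the start; "wrist_torque": the same for the moment, N m; "grip_width": opening from 0.0 (shut) to 1.0 (fully open); "grip_force": force on a finger pad.
Only numpy, scipy, OpenCV 4.12 (cv2) and the standard library are available. Lean on these libraries where they do the work, as an engineer would, in place of code of your own. Each camera call takes 0.05 s, during which the arm holds its last target. There are 200 camera calls.

## Task

The sample tile lies loose in the rubbing jig, whose sliding fence is locked away from it. Flip the fence's cam lever right over to free the fence, push the fence up until the tile is pressed snugly but gently flat between the fence's sprung pad and the end stop, then flip the lever right back to lock it so that the tile stays clamped. Do not crush the tile, and leave the other things on the table where they are.

Things in the scene. Friction and masses are not known exactly. Their poses are not given: they have to be found in the camera images.
- jig: Rubbing jig fixed to the table, a little elsewhere and turned each time: plywood bed 370 x 120 mm, top 18 mm above the table. Origin: centre of its underside. x runs along the bed from fence to end stop (roughly to the robot's left), y across (roughly towards the robot), z up. The end stop, an aluminium bar across the bed, is fixed with its face 102 to 142 mm from the centre: not measured, feel for it.
- tile: Plain brown lacquered sample tile, 95 mm (x) x 60 mm (y) x 8 mm, edges slightly rough, about 60 g, loose on the bed between fence and end stop, a little askew. Origin: centre of its underside; z up. Its 95 mm length goes along the jig.
- pad: Dark rubber pad on the front of the fence, 7 x 70 x 15 mm, standing 1 to 16 mm above the bed, sprung on the fence: 5 N per mm, 4 mm of travel (20 N), then solid. It pushes the tile by its end. Unpressed, its face is 26 mm in front of the fence's origin.
- pad_face (a point): Middle of the pad's front face, 8.5 mm above the bed.
- fence (a joint): Slide of the aluminium fence along the jig's x, 0 to 0.15 m (towards the end stop). Fence origin: on the bed's centre line at jig x = -105 mm + this value. Lever free: it slides with about 8 N of friction and stays where it is left, so after a push it keeps up to about 8 N of the pad's force. Lever locked: the cam holds it against some 50 N more.
- fence_push_plate (a point): On the centre line of the rear face of the fence's upright push plate (8 x 90 mm, top 51 mm above the bed), 40 mm above the bed, 70 mm behind the fence's origin: push here along the jig's x. The fence's front wall (12 x 110 mm, top 39 mm above the bed) begins at its origin.
- cam_lever (a joint): Cam lever on the fence: hinge along the jig's x. 0 = locked, leaning 45 degrees to the jig's +y side (towards the robot); 1.57 = free, leaning 45 degrees to the -y side; upright at 0.785. The cam starts to bite below about 0.7. It stays where it is left; turning it takes 0.15 to 0.3 N m (2 to 6 N near the knob), the most in the biting part. It has hard stops at both ends: no need to press on them.
- lever_knob (a point): Centre of the black ball knob, 22 mm diameter, 95 mm from the hinge, at the end of the lever's steel rod of 11 mm diameter; both polished (friction about 0.35), so they slide along a finger that pushes them.
- lever_pivot (a point): Point of the lever on its hinge axis, 21 mm above the bed, 30 mm behind the fence's origin, midway between front wall and push plate.
- sanding_block: bystander: black sanding block 42 x 61 x 36 mm beside the jig; leave it.
- charcoal_stick: bystander: charcoal stick 22 x 60 x 18 mm beside the jig; leave it.
- spatula: bystander: wooden spatula 200 x 26 x 9 mm lying along the jig's far side; leave it.
- brush: bystander: flat brush 189 x 23 x 11 mm lying along the jig's near side; leave it.
- jar_ochre: bystander: small jar 42 x 42 x 54 mm at the back of the table; leave it.
Not all that is in view belongs to the job. Of the things shaped like the tile, the brown one is meant.

How it is judged:
By the outcome, as a careful person would: the job done as asked, in the order asked, and still so for the second after the job is handed in, with the robot touching nothing.
It also fails if it takes over 72 s, if anything falls off the work surface, if the arm or the gripper's body presses on something with over 40 N, if the wrist force passes 120 N, or if a joint passes its speed limit or range.

## Working session

There is one attempt and no reset: what is moved stays moved. The work goes in short steps, Python scripts to look and compute and a tool call to move; the robot and the scene stay as the last step left them, time stands still between calls to the robot, and variables do not carry over. Pictures are saved under pics/ and viewed, at most 10 in all, crops included, and the job is handed in when it is done.

Besides the shell and the picture viewer there is one more tool, called after "Call:" by a JSON object that holds its "fn" and its "kwargs". apply_moves: Moves the arm, as the interface text tells. Its arguments: {"type":"object","properties":{"commands":{"type":"array","items":{"type":"array","items":{"type":"number"}}},"newtons":{"type":"number"}},"required":["commands"]}

```bash
mkdir -p pics
python3 - <<'E'
from rig import sense, imaging, ctrl
import cv2,numpy as np
s=sense();print(s, ctrl.nose_length)
for n in("top","scene"):
    cv2.imwrite(f"pics/{n}0.png",imaging.capture(n)); c=imaging.calibration(n); print(n,c)
E
```

```text
{'time_s': 0.0, 'joints': array([ 9.49609697e-01,  3.13460548e-01,  1.49843249e+00,  2.44984461e-05,
        1.33099408e+00, -2.23361858e-01]), 'dq': array([ 0.00189644,  0.00076385, -0.0015025 ,  0.00161446, -0.00118351,
       -0.00054516]), 'tau': array([-1.94520573e-03, -4.12274587e+01, -2.59732264e+01, -3.21314556e-04,
        4.24287660e-03, -1.66056225e-05]), 'eef_pos': array([203.24584168, 483.81866228, 252.73138823]), 'ee_rot': array([-2.76110926e-04,  1.97606097e-01,  9.80281292e-01, -5.85503261e-04]), 'force': array([-0.26086293,  0.00223793,  0.67176658]), 'wrist_torque': array([ 0.01064204,  0.05026717, -0.02110563]), 'grip_force': 0.0, 'grip_width': 1.003337236745712} 22.0
top {'camera_matrix': array([[489.26014027,   0.        , 314.19674419],
       [  0.        , 489.26014027, 242.23244644],
       [  0.        ,   0.        ,   1.        ]]), 'world_to_cam': array([[ 5.49498256e-03, -9.99772540e-01, -2.06075883e-02,
         2.83977265e+02],
       [ 9.87153506e-01,  2.13259843e-03,  1.59760468e-01,
        -5.99542685e+02],
       [-1.59680181e-01, -2.12207340e-02,  9.86940687e-01,
        -9.62493834e+02],
       [ 0.00000000e+00,  0.00000000e+00,  0.00000000e+00,
         1.00000000e+00]])}
scene {'camera_matrix': array([[470.43704051,   0.        , 318.86851083],
       [  0.        , 470.43704051, 234.35382269],
       [  0.        ,   0.        ,   1.        ]]), 'world_to_cam': array([[ 7.57473497e-01, -6.52834048e-01, -6.45039516e-03,
        -2.66212057e+02],
       [ 3.03887419e-01,  3.43817015e-01,  8.88505654e-01,
        -3.53344608e+02],
       [-5.77828987e-01, -6.74979678e-01,  4.58820331e-01,
        -5.20588053e+02],
       [ 0.00000000e+00,  0.00000000e+00,  0.00000000e+00,
         1.00000000e+00]])}
```

View pics/top0.png

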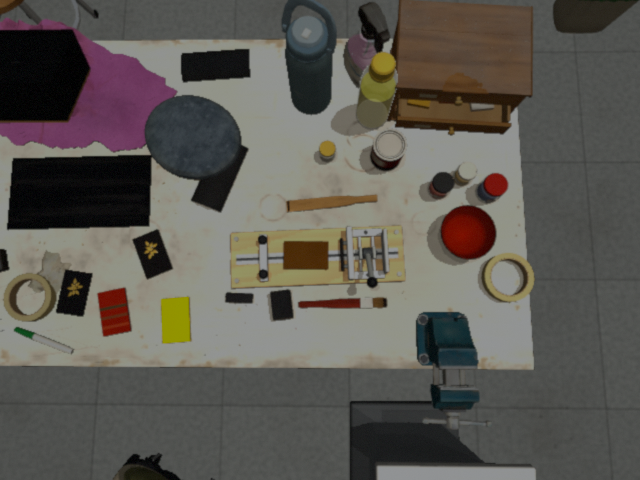

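View pics/scene0.png

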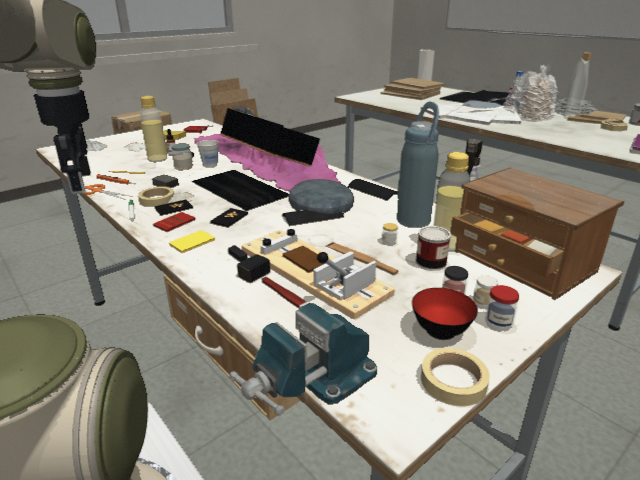

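Candidates shaped like the tile: black with gold (152,254) and (75,293), red (115,312), yellow (176,320), and plain brown (305,255), which lies in the jig. By the description it is the brown one. The fence is at about (366,252) and the lever knob at about (372,282). I'll check this in a close crop.

Run:
```python
import cv2
im=cv2.imread("pics/top0.png")[215:315,220:420]
im=cv2.convertScaleAbs(im,alpha=1.3,beta=10)
cv2.imwrite("pics/crop0.png",cv2.resize(im,None,fx=4,fy=4,interpolation=cv2.INTER_CUBIC))
```

```text
(no output)
```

View pics/crop0.png

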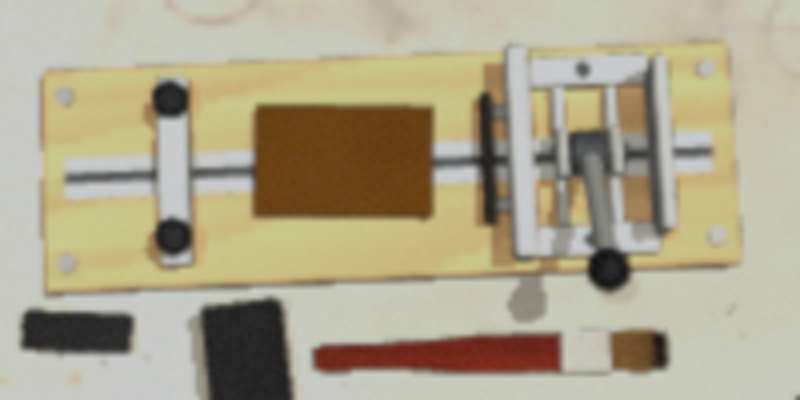

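```bash
cat > h.py <<'E'
import numpy as np, cv2
from rig import sense, imaging, ctrl
from scipy.optimize import least_squares
def proj(n,P,c=None):
    c=c or imaging.calibration(n); P=np.atleast_2d(P)
    q=(c["world_to_cam"]@np.c_[P,np.ones(len(P))].T).T[:,:3]
    q=np.c_[q[:,0],-q[:,1],-q[:,2]]@c["camera_matrix"].T
    return q[:,:2]/q[:,2:]
def ray(n,uv,z,c=None):
    c=c or imaging.calibration(n); T=np.linalg.inv(c["world_to_cam"])
    d=np.linalg.inv(c["camera_matrix"])@[uv[0],uv[1],1]; d=T[:3,:3]@[d[0],-d[1],-d[2]]; o=T[:3,3]
    return o+d*(z-o[2])/d[2]
def J2W(pose,p):   # pose x,y,theta ; jig x dir = (cos,sin) ; jig y = rot +90
    x,y,t=pose; p=np.atleast_2d(p); c,s=np.cos(t),np.sin(t)
    return np.c_[x+c*p[:,0]-s*p[:,1], y+s*p[:,0]+c*p[:,1], p[:,2]]
def W2J(pose,p):
    x,y,t=pose; p=np.atleast_2d(p)-[x,y,0]; c,s=np.cos(t),np.sin(t)
    return np.c_[c*p[:,0]+s*p[:,1], -s*p[:,0]+c*p[:,1], p[:,2]]
E
python3 - <<'E'
from h import *
f=lambda a:np.array(a,float)/4+[220,215]-0.375
cs=f([(42,72),(728,42),(741,263),(47,293)])
B=np.array([(185,-60,18),(-185,-60,18),(-185,60,18),(185,60,18)],float)
r=least_squares(lambda p:(proj("top",J2W(p,B))-cs).ravel(),[500,300,np.pi/2])
p=r.x;print("jig",p.round(4),"res px",r.fun.round(2)); np.save("pose.npy",p)
P=lambda uv,z:W2J(p,ray("top",f(uv),z))[0].round(1)
print("tile",[P(u,26) for u in[(256,105),(432,107),(432,216),(254,215)]])
print("stop edge by z",[(z,P((190,170),z)) for z in(18,30,40)])
print("pad top",P((481,95),34),P((485,222),34))
print("wall top",[P(u,57) for u in[(505,45),(515,256),(525,45),(537,256)]])
print("plate rear top",[P(u,69) for u in[(668,55),(677,228)]])
print("knob",P((608,270),39+95*.707))
# predicted for q
for q in(0,5,10,15):
  x=-105+q; K=np.array([(x-30,67.2,39+67.2),(x-30,0,39),(x+26,0,34),(x-70,0,69)])
  print(q,((proj("top",J2W(p,K))+.375-[220,215])*4).round(0).tolist(),proj("scene",J2W(p,K)).round(0).tolist())
print(J2W(p,[(-175,0,58)]))
E
```

```text
jig [573.6135 281.3346   1.6172] res px [-0.27 -0.26  0.15 -0.34  0.87  0.29 -0.77  0.24]
tile [array([ 69. , -34.9,  26. ]), array([-24.4, -29.7,  26. ]), array([-21.8,  28.3,  26. ]), array([71.9, 23.8, 26. ])]
stop edge by z [(18, array([105.9,  -2.7,  18. ])), (30, array([104.6,  -1.1,  30. ])), (40, array([103.5,   0.3,  40. ]))]
pad top [-50.4 -33.7  34. ] [-49.2  33.5  34. ]
wall top [array([-63.2, -55.4,  57. ]), array([-62.6,  53.8,  57. ]), array([-73.5, -55. ,  57. ]), array([-73.8,  54.3,  57. ])]
plate rear top [array([-145.1,  -44.2,   69. ]), array([-143.9,   44.3,   69. ])]
knob [-104.4   66.6  106.2]
0 [[672.0, 268.0], [647.0, 150.0], [539.0, 156.0], [733.0, 138.0]] [[334.0, 264.0], [358.0, 281.0], [338.0, 272.0], [374.0, 276.0]]
5 [[661.0, 269.0], [637.0, 150.0], [529.0, 156.0], [723.0, 139.0]] [[332.0, 263.0], [356.0, 280.0], [336.0, 271.0], [372.0, 275.0]]
10 [[651.0, 269.0], [628.0, 151.0], [520.0, 157.0], [713.0, 139.0]] [[330.0, 262.0], [354.0, 279.0], [334.0, 270.0], [370.0, 274.0]]
15 [[640.0, 270.0], [618.0, 151.0], [510.0, 157.0], [703.0, 139.0]] [[328.0, 261.0], [352.0, 278.0], [332.0, 269.0], [368.0, 273.0]]
[[581.73463503 106.52309097  58.        ]]
```

The crop confirms the choice: the plain brown tile (crop 255–432, 105–216) lies between the stop bar's face (190) and the dark pad (481). The lever leans towards the robot, with its knob at (608,270). The fence origin works out at about jig x = -75, with the tile's near end at about -23 and the stop face at about +104.

```bash
cat >> h.py <<'E'
pose=np.load("pose.npy")
def st():
    s=sense(); from scipy.spatial.transform import Rotation as R
    m=R.from_quat(np.roll(s["ee_rot"],-1)).as_matrix(); t=pose[2]
    a=np.degrees(np.arctan2(m[1,0],m[0,0])-t)
    F=W2J((0,0,t),s["force"])[0]
    print("t %.2f"%s["time_s"],"jig TCP",W2J(pose,s["eef_pos"])[0].round(1),"toolx angle in jig %.1f"%a,"F",F.round(1),"grip",round(s["grip_width"],2))
    return s
E
python3 - <<'E'
from h import *
st()
E
```

```text
t 0.10 jig TCP [219.5 360.5 252.8] toolx angle in jig 64.5 F [-0.2  0.5 -0.1] grip 1.0
```

Call:
{"fn": "apply_moves", "kwargs": {"commands": [[1,0,0,0,-8.5],[1,0,0,0,-8.5],[1,0,0,0,-8.5],[1,-20,-27,0,0],[1,-20,-27,0,0],[1,-20,-27,0,0],[1,-20,-27,0,0],[1,-20,-27,0,0],[1,-20,-27,0,0],[1,-20,-27,0,0],[1,-20,-27,0,0],[1,-20,-27,0,0],[1,-20,-27,0,0],[1,-20,-27,0,0],[1,-20,-27,0,0],[1,0,0,0,0],[1,0,0,0,0]], "newtons": 20}}

```text
time_s: 2.22
eef_pos: [458.0, 172.0, 253.1]
ee_rot: [-0.0, -0.024, 1.0, 0.0]
force: [0.1, -0.1, 0.3]
grip_width: 0.002
grip_force: 0.0
```

Run:
```python
from h import *
st(); cv2.imwrite("pics/w1.png",imaging.capture("wrist"))
c=imaging.calibration("wrist")
for q in (28,30.5,33):
  x=-105+q; print(q,proj("wrist",J2W(pose,[(x-30,67.2,106.2),(x-70,0,69),(x+26,0,34)]),c).round(0).tolist())
print(proj("wrist",J2W(pose,[(70,-35,26),(-24,-30,26),(-22,28,26),(72,24,26),(-185,60,18),(102,0,18)]),c).round(0).tolist())
```

```text
t 2.23 jig TCP [-103.8  120.6  253.1] toolx angle in jig -269.9 F [-0.1 -0.1  0.3] grip 0.0
28 [[319.0, 290.0], [281.0, 332.0], [369.0, 314.0]]
30.5 [[322.0, 290.0], [283.0, 332.0], [371.0, 314.0]]
33 [[325.0, 290.0], [286.0, 332.0], [373.0, 314.0]]
[[469.0, 337.0], [390.0, 333.0], [395.0, 289.0], [478.0, 292.0], [250.0, 260.0], [497.0, 307.0]]
```

View pics/w1.png

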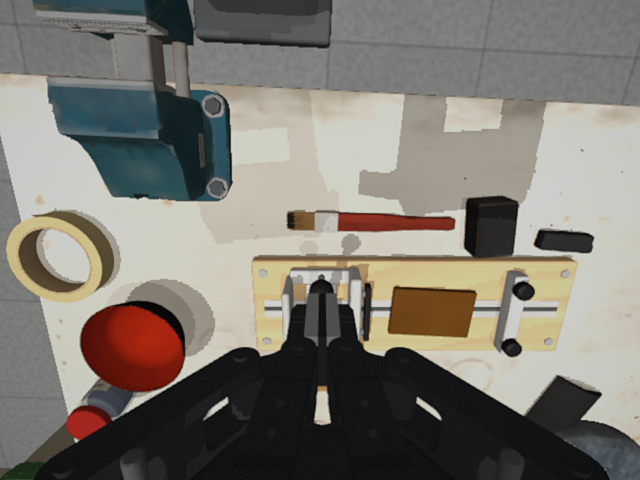

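The wrist view agrees with the model: knob under the fingertips at about (321,283), tile at (432,312). I'll descend beside the knob on the robot side and push across.

Call:
{"fn": "apply_moves", "kwargs": {"commands": [[1,0,0,23,0],[1,0,0,23,0],[1,0,0,23,0],[1,0,0,23,0],[1,0,0,23,0],[1,0,0,22,0],[1,-10,0,0,0],[1,-10,0,0,0],[1,-6,0,0,0],[1,-6,0,0,0],[1,-6,0,0,0],[1,-6,0,0,0],[1,-6,0,0,0],[1,0,0,0,0]]}}

```text
time_s: 4.03
eef_pos: [508.8, 174.1, 116.4]
ee_rot: [0.0, -0.024, 1.0, 0.0]
force: [-1.3, -0.1, -0.5]
grip_width: 0.0
grip_force: 0.1
```

Run:
```python
from h import *
st()
```

```text
t 4.03 jig TCP [-104.1   69.7  116.4] toolx angle in jig -270.0 F [-0.   1.3 -0.5] grip 0.0
```

Call:
{"fn": "apply_moves", "kwargs": {"commands": [[1,-6,0,0,0],[1,-6,0,0,0],[1,-6,0,0,0],[1,-6,0,0,0],[1,-6,0,0,0],[1,-6,0,0,0],[1,-6,0,0,0],[1,0,0,0,0]]}}

```text
time_s: 5.03
eef_pos: [550.9, 176.0, 116.2]
ee_rot: [0.0, -0.024, 1.0, 0.0]
force: [1.1, -0.1, -0.6]
grip_width: 0.0
grip_force: 0.0
```

Call:
{"fn": "apply_moves", "kwargs": {"commands": [[1,-6,0,0,0],[1,-6,0,0,0],[1,-6,0,0,0],[1,-6,0,0,0],[1,-6,0,0,0],[1,-6,0,0,0],[1,-6,0,0,0],[1,-6,0,0,0],[1,0,0,0,0]]}}

```text
time_s: 6.15
eef_pos: [598.9, 178.3, 116.4]
ee_rot: [0.001, -0.024, 1.0, 0.0]
force: [-0.2, 0.8, 0.3]
grip_width: 0.0
grip_force: 0.0
```

Run:
```python
from h import *
st(); cv2.imwrite("pics/t2.png",cv2.resize(imaging.capture("top")[215:315,220:420],None,fx=4,fy=4))
```

```text
t 6.15 jig TCP [-104.1  -20.5  116.4] toolx angle in jig -270.0 F [0.8 0.2 0.3] grip 0.0
```

View pics/t2.png

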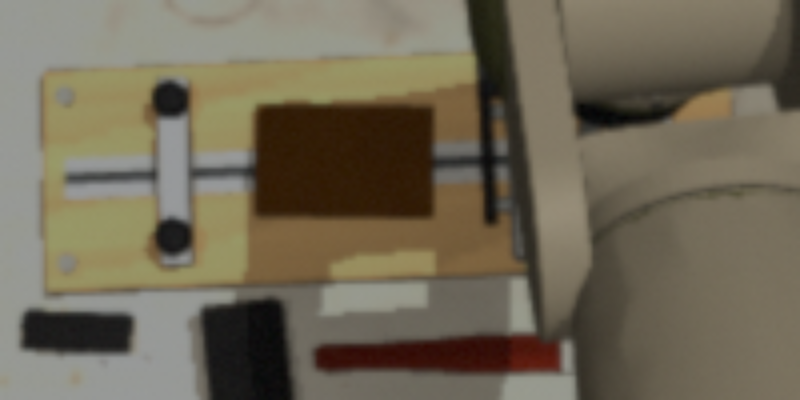

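The arm hides the lever; the fence and tile haven't moved. I'll carry on to the hard stop, watching the force.

Call:
{"fn": "apply_moves", "kwargs": {"commands": [[1,-5,0,0,0],[1,-5,0,0,0],[1,-4,0,0,0],[1,0,0,0,0]]}}

```text
time_s: 6.7
eef_pos: [612.7, 179.0, 116.3]
ee_rot: [0.0, -0.024, 1.0, 0.0]
force: [-0.7, -0.2, 0.0]
grip_width: 0.003
grip_force: 0.0
```

Call:
{"fn": "apply_moves", "kwargs": {"commands": [[1,-2,0,0,0],[1,-1,0,0,0],[1,0,0,0,0]]}}

```text
time_s: 7.08
eef_pos: [615.3, 179.1, 116.3]
ee_rot: [0.0, -0.024, 1.0, -0.0]
force: [-1.2, 0.1, -0.0]
grip_width: -0.002
grip_force: 0.6
```

Run:
```python
from h import *
st(); cv2.imwrite("pics/s3.png",cv2.resize(imaging.capture("scene")[190:340,220:420],None,fx=4,fy=4,interpolation=cv2.INTER_CUBIC))
for a in (-45,-35,0,45):
  r=np.radians(a); print(a,((proj("scene",J2W(pose,[(-105,95*np.sin(r),39+95*np.cos(r))]))-[220,190])*4).round())
```

```text
t 7.08 jig TCP [-104.   -36.9  116.3] toolx angle in jig -270.0 F [ 0.2  1.2 -0. ] grip -0.0
-45 [[600. 180.]]
-35 [[584. 169.]]
0 [[511. 173.]]
45 [[411. 271.]]
```

View pics/s3.png

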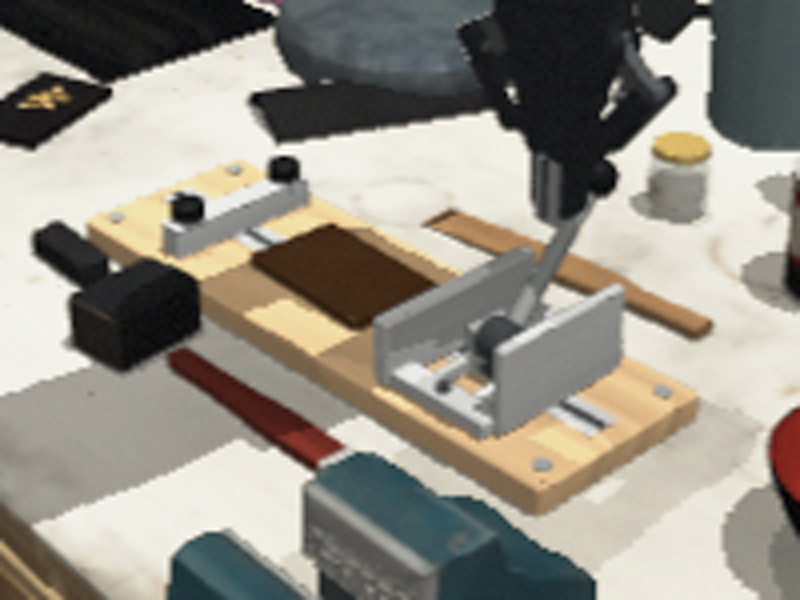

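The lever leans away, with the knob at crop (602,178) against a predicted (600,180) for fully free. A few mm more will confirm the stop.

Call:
{"fn": "apply_moves", "kwargs": {"commands": [[1,-2,0,0,0],[1,-2,0,0,0],[1,0,0,0,0]]}}

```text
time_s: 7.5
eef_pos: [618.8, 179.3, 116.2]
ee_rot: [-0.001, -0.024, 1.0, -0.0]
force: [-5.2, -1.0, 2.9]
grip_width: 0.003
grip_force: 2.9
```

Call:
{"fn": "apply_moves", "kwargs": {"commands": [[1,-2,0,0,0],[1,-1,0,0,0],[1,0,0,0,0]]}}

```text
time_s: 7.88
eef_pos: [619.7, 179.4, 115.9]
ee_rot: [-0.004, -0.024, 1.0, -0.0]
force: [-16.5, -2.0, 7.4]
grip_width: 0.0
grip_force: 8.8
```

The hard stop is reached. I'll back off, rise, turn 90° and go behind the push plate.

Call:
{"fn": "apply_moves", "kwargs": {"commands": [[1,10,0,0,0],[1,10,0,0,0],[1,0,0,-20,0],[1,0,0,-20,0],[1,0,0,-20,0],[1,7,-21,0,0],[1,7,-21,0,0],[1,7,-22,0,0],[1,0,0,0,10],[1,0,0,0,10],[1,0,0,0,10],[1,0,0,0,10],[1,0,0,0,10],[1,0,0,0,10],[1,0,0,0,10],[1,0,0,0,10],[1,0,0,0,10],[1,0,0,0,0]]}}

```text
time_s: 10.12
eef_pos: [584.2, 113.6, 176.4]
ee_rot: [0.0, 0.69, 0.724, 0.0]
force: [0.1, 0.5, -0.1]
grip_width: -0.001
grip_force: 0.0
```

Run:
```python
from h import *
st()
```

```text
t 10.12 jig TCP [-168.1   -2.8  176.4] toolx angle in jig 0.1 F [ 0.5 -0.1 -0.1] grip -0.0
```

Call:
{"fn": "apply_moves", "kwargs": {"commands": [[1,0,-3,26,0],[1,0,0,26,0],[1,0,0,26,0],[1,0,0,26,0],[1,4,0,0,0],[1,4,0,0,0],[1,4,0,0,0],[1,4,0,0,0],[1,4,0,0,0],[1,4,0,0,0],[1,0,0,0,0]]}}

```text
time_s: 11.5
eef_pos: [580.8, 136.9, 73.6]
ee_rot: [0.001, 0.69, 0.724, 0.0]
force: [-0.9, -5.2, 3.6]
grip_width: 0.003
grip_force: 2.5
```

Run:
```python
from h import *
st()
```

```text
t 11.50 jig TCP [-144.6   -0.5   73.6] toolx angle in jig 0.1 F [-5.2  1.1  3.6] grip 0.0
```

Call:
{"fn": "apply_moves", "kwargs": {"commands": [[1,4,0,0,0],[1,4,0,0,0],[1,4,0,0,0],[1,3,0,0,0],[1,3,0,0,0],[1,3,0,0,0],[1,3,0,0,0],[1,3,0,0,0],[1,3,0,0,0],[1,3,0,0,0],[1,3,0,0,0],[1,3,0,0,0],[1,3,0,0,0],[1,0,0,0,0]]}}

```text
time_s: 13.25
eef_pos: [578.9, 178.7, 73.5]
ee_rot: [0.001, 0.69, 0.724, 0.0]
force: [0.3, -7.2, 3.3]
grip_width: 0.0
grip_force: 3.1
```

Run:
```python
from h import *
st()
cv2.imwrite("pics/t4.png",cv2.resize(imaging.capture("top")[215:315,220:420],None,fx=4,fy=4,interpolation=cv2.INTER_CUBIC))
```

```text
t 13.25 jig TCP [-102.8   -0.5   73.5] toolx angle in jig 0.1 F [-7.2 -0.   3.3] grip 0.0
```

View pics/t4.png

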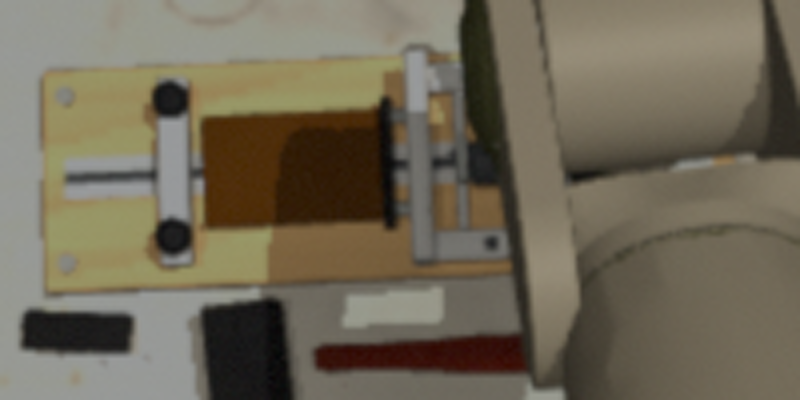

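The tile has squared up against the pad, its far end at crop x≈203 against the stop face at ≈190, so about 7 mm remain. I'll continue slowly, feeling the force.

Call:
{"fn": "apply_moves", "kwargs": {"commands": [[1,1,0,0,0],[1,1,0,0,0],[1,1,0,0,0],[1,1,0,0,0],[1,0,0,0,0]]}}

```text
time_s: 13.92
eef_pos: [578.8, 182.4, 73.6]
ee_rot: [0.001, 0.69, 0.724, 0.0]
force: [-0.6, -7.8, 3.4]
grip_width: -0.001
grip_force: 3.8
```

Call:
{"fn": "apply_moves", "kwargs": {"commands": [[1,1,0,0,0],[1,1,0,0,0],[1,0,0,0,0]]}}

```text
time_s: 14.3
eef_pos: [578.7, 184.4, 73.6]
ee_rot: [0.001, 0.69, 0.724, 0.0]
force: [0.3, -7.8, 3.4]
grip_width: 0.002
grip_force: 3.8
```

Call:
{"fn": "apply_moves", "kwargs": {"commands": [[1,0.5,0,0,0],[1,0.5,0,0,0],[1,0,0,0,0]]}}

```text
time_s: 14.68
eef_pos: [578.6, 185.0, 73.6]
ee_rot: [0.002, 0.69, 0.724, -0.0]
force: [-1.0, -10.0, 3.6]
grip_width: -0.001
grip_force: 4.9
```

Call:
{"fn": "apply_moves", "kwargs": {"commands": [[1,0.5,0,0,0],[1,0.5,0,0,0],[1,0,0,0,0]]}}

```text
time_s: 15.05
eef_pos: [578.6, 185.5, 73.6]
ee_rot: [0.002, 0.69, 0.724, -0.001]
force: [-0.7, -12.5, 4.9]
grip_width: 0.0
grip_force: 6.1
```

Call:
{"fn": "apply_moves", "kwargs": {"commands": [[1,0.5,0,0,0],[1,0,0,0,0]]}}

```text
time_s: 15.3
eef_pos: [578.6, 185.8, 73.6]
ee_rot: [0.002, 0.69, 0.724, -0.001]
force: [-0.6, -13.4, 3.9]
grip_width: -0.003
grip_force: 6.8
```

Call:
{"fn": "apply_moves", "kwargs": {"commands": [[1,0.5,0,0,0],[1,0.5,0,0,0],[1,0,0,0,0]]}}

```text
time_s: 15.68
eef_pos: [578.6, 186.4, 73.6]
ee_rot: [0.002, 0.69, 0.724, -0.001]
force: [-0.7, -16.7, 4.9]
grip_width: -0.005
grip_force: 8.1
```

Run:
```python
from h import *
st()
```

```text
t 15.68 jig TCP [-95.1  -0.6  73.6] toolx angle in jig 0.1 F [-16.6   1.4   4.9] grip -0.01
```

Snug: pad force is about 9 N. I'll back off, rise, turn back and go to the lever's far side.

Call:
{"fn": "apply_moves", "kwargs": {"commands": [[1,-2,0,0,0],[1,-6,0,0,0],[1,-7,0,0,0],[1,0,0,-22,0],[1,0,0,-22,0],[1,0,0,-22,0],[1,0,0,-22,0],[1,0,0,-22,0],[1,0,0,0,-10],[1,0,0,0,-10],[1,0,0,0,-10],[1,0,0,0,-10],[1,0,0,0,-10],[1,0,0,0,-10],[1,0,0,0,-10],[1,0,0,0,-10],[1,0,0,0,-10],[1,0,0,0,0]]}}

```text
time_s: 17.92
eef_pos: [578.4, 173.8, 182.3]
ee_rot: [-0.0, -0.023, 1.0, 0.0]
force: [0.9, -0.6, -0.6]
grip_width: -0.001
grip_force: 0.0
```

Call:
{"fn": "apply_moves", "kwargs": {"commands": [[1,-14,9,0,0],[1,-14,9,0,0],[1,-14,9,0,0],[1,-14,9,0,0],[1,-14,9,0,0],[1,-14,9,0,0],[1,-14,10,0,0],[1,0,0,0,0],[1,0,0,0,0]]}}

```text
time_s: 19.05
eef_pos: [673.0, 242.1, 182.2]
ee_rot: [-0.0, -0.023, 1.0, -0.0]
force: [-0.4, 0.6, -0.2]
grip_width: -0.002
grip_force: 0.0
```

Run:
```python
from h import *
st()
cv2.imwrite("pics/s5.png",cv2.resize(imaging.capture("scene")[190:340,220:420],None,fx=4,fy=4,interpolation=cv2.INTER_CUBIC))
r=np.radians(-45); print(((proj("scene",J2W(pose,[(-44,95*np.sin(r),39+95*np.cos(r))]))-[220,190])*4).round())
```

```text
t 19.05 jig TCP [-43.8 -97.4 182.2] toolx angle in jig -270.0 F [ 0.6  0.4 -0.2] grip -0.0
[[513. 142.]]
```

View pics/s5.png

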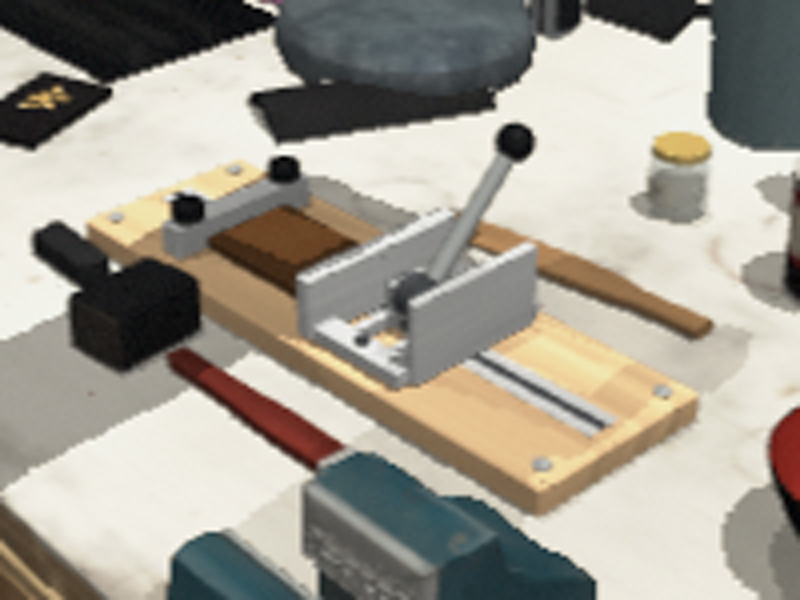

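The tile sits against the stop and the knob is at crop (513,141), exactly as predicted. I'll descend on the far side and push the lever back.

Call:
{"fn": "apply_moves", "kwargs": {"commands": [[1,0,0,22,0],[1,0,0,22,0],[1,0,0,22,0],[1,5,0,0,0],[1,6,0,0,0],[1,6,0,0,0],[1,6,0,0,0],[1,6,0,0,0],[1,6,0,0,0],[1,6,0,0,0],[1,6,0,0,0],[1,6,0,0,0],[1,6,0,0,0],[1,6,0,0,0],[1,0,0,0,0]]}}

```text
time_s: 20.98
eef_pos: [607.7, 239.5, 116.1]
ee_rot: [-0.001, -0.024, 1.0, -0.0]
force: [0.3, 0.2, -0.2]
grip_width: -0.001
grip_force: 0.0
```

Call:
{"fn": "apply_moves", "kwargs": {"commands": [[1,6,0,0,0],[1,6,0,0,0],[1,6,0,0,0],[1,6,0,0,0],[1,6,0,0,0],[1,6,0,0,0],[1,6,0,0,0],[1,6,0,0,0],[1,6,0,0,0],[1,6,0,0,0],[1,6,0,0,0],[1,0,0,0,0]]}}

```text
time_s: 22.48
eef_pos: [541.8, 236.3, 116.3]
ee_rot: [-0.001, -0.024, 1.0, -0.0]
force: [0.2, 0.9, -0.1]
grip_width: -0.002
grip_force: 0.0
```

Run:
```python
from h import *
st()
```

```text
t 22.48 jig TCP [-43.6  33.8 116.3] toolx angle in jig -269.9 F [ 0.9 -0.2 -0.1] grip -0.0
```

Call:
{"fn": "apply_moves", "kwargs": {"commands": [[1,3,0,0,0],[1,2,0,0,0],[1,2,0,0,0],[1,0,0,0,0]]}}

```text
time_s: 22.98
eef_pos: [536.0, 236.0, 116.7]
ee_rot: [0.001, -0.024, 1.0, 0.0]
force: [4.1, 0.2, 1.8]
grip_width: -0.004
grip_force: 2.1
```

Call:
{"fn": "apply_moves", "kwargs": {"commands": [[1,1,0,0,0],[1,1,0,0,0],[1,0,0,0,0]]}}

```text
time_s: 23.35
eef_pos: [534.9, 235.9, 117.3]
ee_rot: [0.002, -0.024, 1.0, 0.0]
force: [8.2, 0.8, 3.3]
grip_width: -0.001
grip_force: 3.9
```

Call:
{"fn": "apply_moves", "kwargs": {"commands": [[1,1,0,0,0],[1,1,0,0,0],[1,0,0,0,0]]}}

```text
time_s: 23.72
eef_pos: [533.9, 235.9, 118.0]
ee_rot: [0.004, -0.023, 1.0, 0.001]
force: [10.6, 0.8, 5.1]
grip_width: 0.003
grip_force: 5.7
```

Call:
{"fn": "apply_moves", "kwargs": {"commands": [[1,-5,0,0,0],[1,-10,0,0,0],[1,0,0,-20,0],[1,0,0,-20,0],[1,0,0,-20,0],[1,0,0,-20,0],[1,0,0,-20,0],[1,0,-25,0,0],[1,0,-25,0,0],[1,0,-25,0,0],[1,0,-25,0,0],[1,0,-25,0,0],[1,0,-25,0,0],[1,0,0,0,0]]}}

```text
time_s: 25.48
eef_pos: [553.6, 85.5, 215.7]
ee_rot: [-0.001, -0.023, 1.0, 0.0]
force: [-1.1, 0.4, 0.1]
grip_width: 0.002
grip_force: 0.0
```

Run:
```python
from h import *
st()
a=imaging.capture("scene")[190:340,220:420]; b=imaging.capture("top")[215:315,220:420]
r=lambda i:cv2.resize(i,None,fx=3,fy=3,interpolation=cv2.INTER_CUBIC)
cv2.imwrite("pics/f6.png",np.vstack([r(a)[:300],r(b)]))
e=np.radians(45);K=J2W(pose,[(-44,95*np.sin(e),39+95*np.cos(e))])
print((proj("scene",K)-[220,190])*3,(proj("top",K)-[220,215])*3+[0,300])
```

```text
t 25.48 jig TCP [-194.7   29.1  215.7] toolx angle in jig -270.1 F [0.4 1.  0.1] grip 0.0
[[243.72227047 169.60329131]] [[360.92169144 506.19591059]]
```

View pics/f6.png

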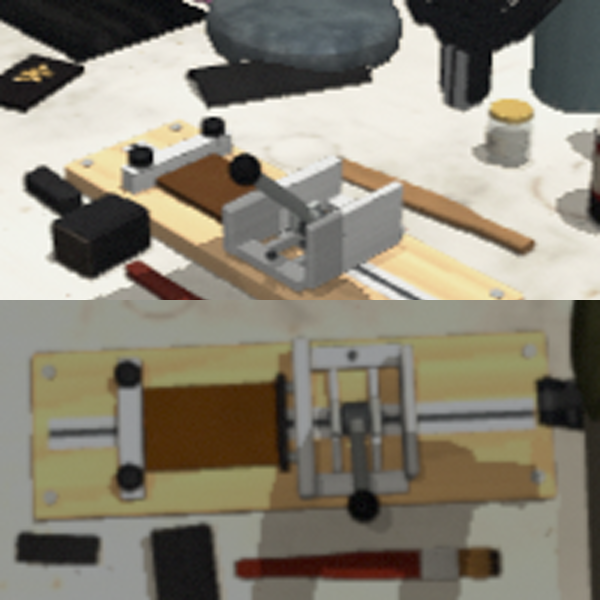

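Tile flush between pad and stop; knob back at (244,168) in the scene crop and (363,505) in the top crop, near the predicted locked position. I'll check the lever angle numerically against the initial locked image.

Run:
```python
from h import *
def knob(im,p):
    x,y=np.round(p).astype(int); w=im[y-7:y+8,x-7:x+8].max(2); m=(w<45).astype(np.uint8)
    n,l,s,c=cv2.connectedComponentsWithStats(m); i=1+np.argmin(np.linalg.norm(c[1:]-7,axis=1)); return c[i]+[x-7,y-7],s[i,4]
for n in("scene","top"):
  for im,x in((cv2.imread(f"pics/{n}0.png"),-104.7),(imaging.capture(n),-44)):
    f=lambda a:proj(n,J2W(pose,[(x,95*np.sin(a),39+95*np.cos(a))]))[0]
    k,ar=knob(im,f(np.radians(45))); print(n,k.round(2),ar,"off from locked",(k-f(np.radians(45))).round(2),"effect of 5deg",(f(np.radians(40))-f(np.radians(45))).round(2))
```

```text
scene [322.29 257.44] 85 off from locked [-0.35 -0.27] effect of 5deg [ 2.33 -3.71]
scene [301.21 246.44] 78 off from locked [-0.04 -0.1 ] effect of 5deg [ 2.26 -3.54]
top [371.62 281.74] 76 off from locked [-0.17 -0.66] effect of 5deg [ 0.09 -3.41]
top [340.62 283.13] 89 off from locked [ 0.31 -0.6 ] effect of 5deg [-0.06 -3.4 ]
```

The lever angle matches the original locked pose to within about 0.3°. Handing in.

```bash
python3 -c "
from rig import ctrl
print(ctrl.finish_job())"
```

```text
the job is handed in; nothing more can be done
None
```

The job is handed in at about 26 s of the 72 s allowed: the tile is clamped flat against the end stop by the sprung pad (about 8–9 N, estimated from the push force), the lever is back at its locked position, and I saw nothing else moved in the pictures.

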